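# Refit the heater's gas-valve knob and hold the pilot pressed

## Task

Prise up the hinged cover of the grey gas control unit with the blade of the gasket scraper in the slot at the cover's front edge, swing the cover fully back and lay the scraper flat on the bench. Then take the loose black knob, turn it so that the flat in its bore matches the flat on the valve spindle inside the unit, push it fully onto the spindle and press it down to the spring stop, as for lighting the pilot. Finish while still holding the knob pressed down, and leave the other things on the bench where they are.

Things in the scene. Friction and masses are not known exactly. Their poses are not given: they have to be found in the camera images.
- unit: Gas control unit screwed to the bench: an open-topped grey sheet-metal case 150 mm deep (its x) by 170 mm wide (y) by 75 mm high, walls 3 mm, closed by a cover. Origin: centre of its underside. Its -x side is the front, turned roughly to the robot. Inside, 10 mm in front of the centre, stands the valve spindle; nothing else inside is higher than 38 mm above the bench.
- pry_slot (a point): Middle of the pry slot: an opening in the top edge of the unit's front wall, straight below the cover's front edge, 50 mm wide and 10 mm high (65 to 75 mm above the bench). The point is on the front face, 75 mm ahead of the unit's origin, 70 mm above the bench; same axes as the unit (+x leads into the case).
- cover_plate: The grey cover of the unit: flat sheet 150 x 170 mm, 3 mm thick, 0.24 kg, flush with the case, no handle; closed, its underside is 75 mm above the bench and meets the top of the pry slot. Origin on the hinge line (underside), the plate reaches 150 mm along its own -x.
- cover (a joint): Opening angle of the cover about a hinge along the unit's y axis at the top of its rear wall (75 mm behind the unit's origin, 75 mm up): 0 shut (always at the start), positive as the front edge rises, 2.6 at the stop. Slight friction; left below about 1.4 it falls shut, beyond about 1.75 it falls back onto the stop and rests there.
- spindle_tip (a point): Centre of the top end of the steel valve spindle, 56 mm above the bench when not pressed, 24 mm free length: a round bar 12 mm in diameter with one flat 2.5 mm from the axis (8.5 mm across), edges chamfered by 2 mm at the tip. Its x axis points squarely out of the flat, its z axis up along the spindle.
- spindle_turn (a joint): Angle of the spindle about its upright axis relative to the unit (rad, counter-clockwise from above, 0 = flat towards the unit's +x, stops at -1 and 1); it turns stiffly (0.08 N m).
- spindle_push (a joint): How far the spindle is pressed down (m): 0 up, 0.006 at the stop. A spring pushes it up with 5 N at 0 and 11 N at the stop.
- knob: Loose black plastic knob, about 45 g, lying bore down on the bench: round skirt 44 mm across and 16 mm high, on it a bar grip 12 mm thick (across its y), reaching from 16 to 34 mm above the underside and along its x from -18 to +21 mm, pointed at the +x end, with a white pointer line on top. Origin: centre of the underside, on the bore axis.
- knob_bore (a point): Middle of the floor of the knob's blind bore, 14 mm above its underside; axes as the knob. The bore opens downwards, 14 mm deep, 13.8 mm across, with a flat 3.4 mm from the axis on the pointed (+x) side: it goes on only with the nose over the spindle's flat, within about 0.15 rad. Fully on, this point meets the spindle's tip.
- scraper: Gasket scraper, about 110 g, 210 mm long, lying along its x: wooden handle from x = -115 to -5 mm, 26 mm wide (y) and 20 mm thick, then a narrower 14 mm thick steel ferrule to +9 mm; flat steel blade to +95 mm, 25 mm wide and 2.4 mm thick, half way up the handle (10 mm above the bench). Origin: on the underside, 5 mm ahead of the handle's end; balance point about x = -30 mm.
- scraper_tip (a point): Middle of the scraper blade's front edge, 95 mm ahead of its origin and 10 mm above the underside; same axes as the scraper.
- hammer: Bystander, to be left alone: hammer, 260 mm long.
- wrench: Bystander, to be left alone: combination spanner, 180 mm long.
- socket_a: Bystander, to be left alone: steel socket, 26 mm across, 32 mm tall.
- socket_b: Bystander, to be left alone: steel socket, 22 mm across, 30 mm tall.
- grease_tin: Bystander, to be left alone: steel tin, 80 mm across, 55 mm tall.
- bearing: Bystander, to be left alone: bearing ring, 62 mm across, 16 mm tall.
- bolt: Bystander, to be left alone: hex bolt standing on its head, 55 mm tall.
- brush: Bystander, to be left alone: parts brush, 200 mm long.
Things that resemble listed ones, but are neither listed nor needed, are in the scene too. Several things look just like the scraper: the one meant starts farthest from the robot's base.

How it is judged:
By the outcome, as a careful person would: the job done as asked, in the order asked, and still so for the second after the job is handed in, while the arm keeps its last pose, push and grip.
It also fails if it takes over 67 s, if anything falls off the work surface, if the arm or the gripper's body presses on something with over 40 N, if the wrist force passes 120 N, or if a joint passes its speed limit or range.

## Robot

A 6-joint arm with a two-finger parallel gripper is mounted at the origin on the work surface. World frame = base frame: x ahead of the robot, y to its left, z up, the work surface at z = 0. Lengths are in m, angles in rad, forces in N, time in s.
With the tool pointing down it reaches from about 0.2 to 0.875 m from the base axis. Payload 3.4 kg.
Tool frame: the origin (TCP) lies midway between the tips of the shut fingers; the grasp point (between the pads) lies 19 mm behind it; z points along the fingers, y is the line along which they close (so a half turn about z gives the same grasp; the last joint's range is limited). The gripper opens to 94 mm and grips with 3 to 60 N. Pads are 16 mm wide; open, the fingers measure 119 mm over their backs; the gripper's body (75 mm by 177 mm) begins 78 mm behind the grasp point.
Start: joints at [1.208, 0.276, 1.505, -0, 1.361, -0.121], TCP at [0.138, 0.558, 0.205] pointing down, gripper open.
Joint ranges: [-2.89, 2.89], [-0.75, 2.08], [0.22, 2.7], [-1.18, 4.32], [0.11, 2.71], [-2.7, 2.7]. Speed limits (rad/s): [2.57, 2.57, 3.14, 3.14, 3.14, 3.14].

## Interface

Orientations are given as a unit quaternion [x, y, z, w].
In Python, from cell import * gives the robot as it stands. The module is installed in compiled form; this text tells all that it offers.
- The arm moves only by the tool apply_moves, never from a script. Its argument "increments" is a list of rows, each a list of 7 numbers: the turn, a rotation vector about the tool's x, y, z in degrees, then the shift along the tool's x, y, z in m, then the finger opening in m, from 0 to 0.094. A call has 1 to 5 rows; each row shifts and turns the commanded pose from where the row before left it, along the tool's axes as they then stand; what a row does not reach is not made up. A row lasts 1/12 s, in which the tool goes at most 41.7 mm and 7.16 degrees, less where a joint would pass 70% of its speed; a pose out of reach is approached as far as the arm can. A call is refused whole if a number of a shift passes 0.0417 or a number of a turn 7.16, either way. A call with a gripper value outside its range is refused whole. The fingers move at their own pace and stop on an object; "newtons" is the grip in N (left out, the last holds). Time passes only in rows, so rows that do not move let the fingers close. It gives the time, the measured TCP pose, the force, the opening and the grip force at its end, in the units of the state.
- sense(): the state, without advancing time (a new reading comes with each control period).
- camera(name): name is "scene" or "top" or "wrist"; returns (picture, depth): 480x640x3 uint8, blue, green, red; 480x640 float32, m along the optical axis (not along the pixel's ray), 0 where there is no reading.
- calibration(name): a dict with "K" (3x3 intrinsics, pixels), "eye" and "orientation" of the camera in the world. Camera axes: x right, y down, z forward; pixel columns grow to the right and rows downward; lengths in m; the calibration is good to about 2 mm. A picture is of the moment at which its call begins: read the wrist's pose just before it. calibration takes no time and is no camera call; for the wrist camera it gives the pose at the moment of the call.
- sign_off(): hands the job in; it is judged then, once.
The state is a dict: "time_s": time; "joint_positions": joint angles; "joint_velocities": joint speeds; "effort": joint torques, N m; "tool_pos": TCP position; "orientation": TCP orientation; "force": force on the tool from outside, world axes, zero at the start; "moment": the same for the moment, N m; "finger_gap": opening from 0.0 (shut) to 1.0 (fully open); "grasp_force": force on a finger pad.
Only numpy, scipy, OpenCV 4.12 (cv2) and the standard library are available. Lean on these libraries where they do the work, as an engineer would, in place of code of your own. Each camera call takes 0.05 s, during which the arm holds its last target. There are 200 camera calls.

## Working session

There is one attempt and no reset: what is moved stays moved. The work goes in short steps, Python scripts to look and compute and a tool call to move; the robot and the scene stay as the last step left them, time stands still between calls to the robot, and variables do not carry over. Pictures are saved under pics/ and viewed, at most 10 in all, crops included, and the job is handed in when it is done.

Besides the shell and the picture viewer there is one more tool, called after ">>>" as name(argument=value, ...), one argument or row to a line, values as JSON. apply_moves: Moves the arm, as the interface text tells. Its arguments: {"type":"object","properties":{"increments":{"type":"array"},"newtons":{"type":"number"}},"required":["increments"]}

```bash
mkdir -p pics
cat > h.py <<'E'
from cell import *
import numpy as np, cv2
from scipy.spatial.transform import Rotation as R
def cam(n):
    c=calibration(n); p,d=camera(n); return p,d,np.array(c["K"]),np.array(c["eye"]),R.from_quat(c["orientation"]).as_matrix() if len(np.array(c["orientation"]).ravel())==4 else np.array(c["orientation"])
def ray(K,e,M,u,v,z):
    d=M@np.linalg.inv(K)@np.array([u,v,1.]); return e+d*(z-e[2])/d[2]
def pt(K,e,M,u,v,dep):
    return e+M@(np.linalg.inv(K)@np.array([u,v,1.])*dep)
def proj(K,e,M,X):
    q=K@(M.T@(np.array(X)-e)); return q[:2]/q[2]
E
python3 - <<'E'
from h import *
for n in("top","scene"):
    p,d,K,e,M=cam(n); cv2.imwrite(f"pics/{n}0.png",p); np.savez(f"{n}0.npz",p=p,d=d,K=K,e=e,M=M); print(n,K[0],K[1],e,M[:,2])
s=sense();print(s["time_s"],s["tool_pos"],s["orientation"],s["force"],s["finger_gap"])
E
```

```text
top [510.56194111   0.         315.95856931] [  0.         510.56194111 244.08599646] [ 0.19003673 -0.01510503  1.37718775] [ 0.21664817  0.01465587 -0.97613973]
scene [464.13693231   0.         327.21484987] [  0.         464.13693231 235.80997294] [1.24038239 0.37824704 0.75207459] [-0.69663245 -0.33064825 -0.63669063]
0.1 [0.13750912 0.5577984  0.20466385] [ 1.20593709e-01  9.92701599e-01 -8.09528834e-04 -1.92921185e-04] [ 0.26079666 -0.21398353  0.06771671] 0.9973650738381458
```

View pics/top0.png

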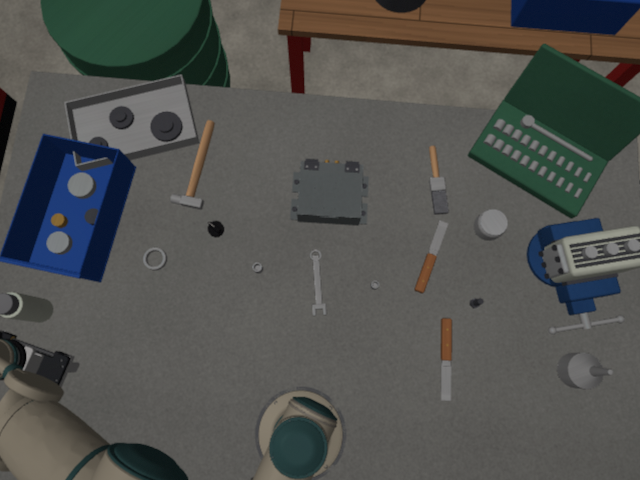

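View pics/scene0.png

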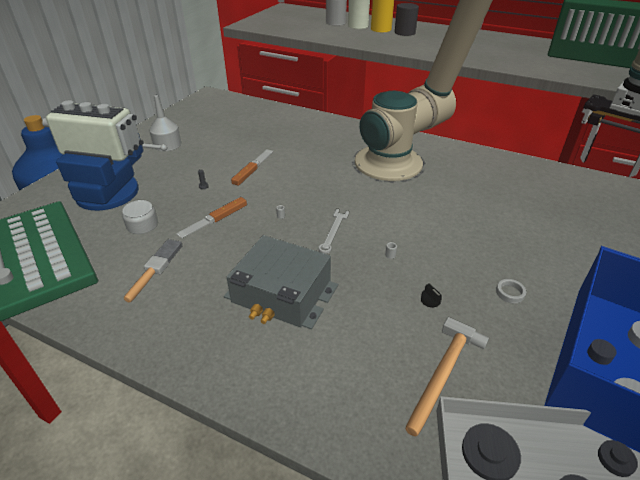

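The top view shows the unit at (330,192), knob at (216,228) and two scrapers: one with handle (427,272) and blade (438,240), one with handle (446,340) and blade (446,382). The brush at (437,180) has a bristle head, so it isn't a scraper. The upper scraper is farther from the base (~(300,430)), so that is the one I want. Measuring now.

Run:
```python
from h import *
z=np.load("top0.npz");p,d,K,e,M=[z[k] for k in("p","d","K","e","M")]
hsv=cv2.cvtColor(p,cv2.COLOR_BGR2HSV)
orange=((hsv[...,0]<20)&(hsv[...,1]>110)&(hsv[...,2]>90)).astype(np.uint8)
n,l,st,c=cv2.connectedComponentsWithStats(orange)
for i in range(1,n):
    if st[i,4]>80: print("orange",c[i],st[i,4],ray(K,e,M,*c[i],0.02),[cv2.minAreaRect(np.argwhere(l==i)[:,::-1].astype(np.float32))])
# scraper handle + blade
box=np.zeros(p.shape[:2],bool); box[212:300,408:455]=1
bl=(box&(hsv[...,1]<40)&(hsv[...,2]>130)).astype(np.uint8)
q=np.argwhere(bl)[:,::-1].astype(np.float32);r=cv2.minAreaRect(q);print("blade",r,[ray(K,e,M,*b,0.011).round(4) for b in cv2.boxPoints(r)])
hq=np.argwhere(box&(orange>0))[:,::-1].astype(np.float32);r=cv2.minAreaRect(hq);print("handle",[ray(K,e,M,*b,0.015).round(4) for b in cv2.boxPoints(r)])
# unit: points by depth at z 0.07-0.09
u,v=np.meshgrid(np.arange(640),np.arange(480));P=e+(np.stack([u,v,np.ones_like(u)],-1)@np.linalg.inv(K).T*d[...,None])@M.T
m=(P[...,2]>.07)&(P[...,2]<.09)&(u>280)&(u<380)&(v>150)&(v<235)
print("unit z",np.median(P[m][:,2]),m.sum()); xy=(P[m][:,:2]*1000).astype(np.float32);r=cv2.minAreaRect(xy);print(r, cv2.boxPoints(r))
# knob
m=(hsv[...,2]<45)&(u>200)&(u<232)&(v>212)&(v<245);qq=np.argwhere(m)[:,::-1];print("knob",qq.mean(0),ray(K,e,M,*qq.mean(0),.015),m.sum())
cr=lambda a,b,c2,d2:cv2.resize(p[b:d2,a:c2],None,fx=5,fy=5,interpolation=cv2.INTER_CUBIC)
cv2.imwrite("pics/crop0.png",np.hstack([cr(400,205,470,305),cr(195,205,240,305)]))
```

```text
orange [346.52603471   7.51335113] 1498 [ 1.23274187 -0.02156264  0.02      ] [((349.8799743652344, 5.898345947265625), (137.9342803955078, 15.726299285888672), 4.720137119293213)]
orange [467.7921215   11.66635026] 2107 [ 1.25256556 -0.3892316   0.02      ] [((465.0, 13.499998092651367), (89.99998474121094, 26.999996185302734), 0.0)]
orange [285.09243697  19.74369748] 238 [1.17349997 0.15984284 0.02      ] [((285.1106872558594, 19.78278350830078), (12.312860488891602, 19.28411102294922), 5.19442892074585)]
orange [438.88856834  32.14460873] 5546 [ 1.17423286 -0.30436978  0.02      ] [((441.40570068359375, 32.55475997924805), (297.70703125, 19.290672302246094), 4.689544677734375)]
orange [631.23850575  26.86781609] 348 [ 1.24601273 -0.8824925   0.02      ] [((627.5, 23.0), (26.0, 23.0), 90.0)]
orange [615.4321663   46.68271335] 914 [ 1.17404321 -0.83229116  0.02      ] [((615.5234985351562, 46.694114685058594), (48.548885345458984, 19.097429275512695), 4.39870548248291)]
orange [199.79956897 157.37931034] 464 [0.71171782 0.3546788  0.02      ] [((199.62445068359375, 157.8961181640625
[... 579 characters left out ...]
1 -0.35674049  0.02      ] [((446.5, 339.0), (40.0, 9.0), 90.0)]
blade ((0.0, 0.0), (0.0, 0.0), 0.0) [array([1.1674, 1.0355, 0.011 ]), array([1.1674, 1.0355, 0.011 ]), array([1.1674, 1.0355, 0.011 ]), array([1.1674, 1.0355, 0.011 ])]
handle [array([ 0.3941, -0.2684,  0.015 ]), array([ 0.4959, -0.2993,  0.015 ]), array([ 0.4891, -0.3237,  0.015 ]), array([ 0.3876, -0.2924,  0.015 ])]
unit z 0.077582183764485 3475
((635.7011108398438, -18.704795837402344), (161.5031280517578, 170.73458862304688), 1.2026698589324951) [[ 553.1756     64.9488  ]
 [ 556.7591   -105.74818 ]
 [ 718.2266   -102.35839 ]
 [ 714.6431     68.338585]]
knob [215.68817204 228.7688172 ] [0.51045809 0.2837051  0.015     ] 186
```

View pics/crop0.png

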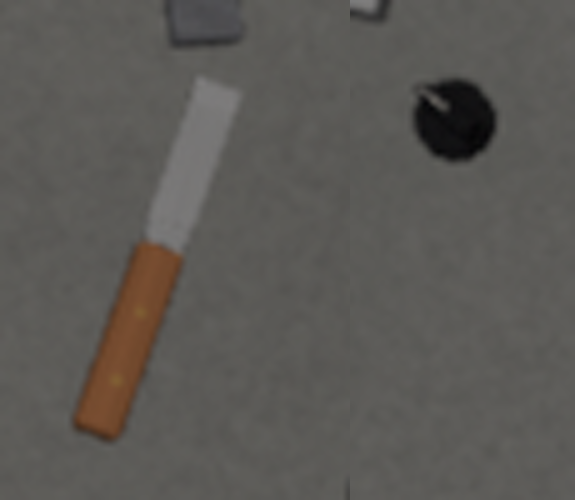

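Crop: the chosen scraper has a wooden handle and flat blade, with the blade tip toward +x at pixel ≈(443.6,222). The knob nose points up-left at about 45° world yaw. Lengths match the given sizes. Setting out for the scraper.

>>> apply_moves(
  increments=[
    [0, 0, 0, -0.0215, -0.0304, 0.001, 0.094],
    [0, 0, 0, -0.0215, -0.0304, 0.001, 0.094],
    [0, 0, 0, -0.0215, -0.0304, 0.001, 0.094],
    [0, 0, 0, -0.0215, -0.0304, 0.001, 0.094],
    [0, 0, 0, -0.0215, -0.0304, 0.001, 0.094],
  ],
)

```text
time_s: 0.52
tool_pos: [0.2056, 0.3831, 0.2]
orientation: [0.12, 0.993, -0.0, -0.0]
force: [0.1, 0.1, 0.9]
finger_gap: 1.003
grasp_force: 0.0
```

>>> apply_moves(
  increments=[
    [0, 0, 0, -0.0215, -0.0304, 0.001, 0.094],
    [0, 0, 0, -0.0215, -0.0304, 0.001, 0.094],
    [0, 0, 0, -0.0215, -0.0304, 0.001, 0.094],
    [0, 0, 0, -0.0215, -0.0304, 0.001, 0.094],
    [0, 0, 0, -0.0215, -0.0304, 0.001, 0.094],
  ],
)

```text
time_s: 0.93
tool_pos: [0.2735, 0.2099, 0.1953]
orientation: [0.12, 0.993, 0.0, 0.0]
force: [0.7, -0.3, -0.1]
finger_gap: 1.001
grasp_force: 0.0
```

>>> apply_moves(
  increments=[
    [0, 0, 0, -0.0215, -0.0304, 0.001, 0.094],
    [0, 0, 0, -0.0215, -0.0304, 0.001, 0.094],
    [0, 0, 0, -0.0215, -0.0304, 0.001, 0.094],
    [0, 0, 0, -0.0215, -0.0304, 0.001, 0.094],
    [0, 0, 0, -0.0215, -0.0304, 0.001, 0.094],
  ],
)

```text
time_s: 1.35
tool_pos: [0.3415, 0.0366, 0.1904]
orientation: [0.121, 0.993, 0.0, 0.0]
force: [0.6, 0.0, 0.3]
finger_gap: 1.001
grasp_force: 0.0
```

>>> apply_moves(
  increments=[
    [0, 0, 0, -0.0215, -0.0304, 0.001, 0.094],
    [0, 0, 0, -0.0215, -0.0304, 0.001, 0.094],
    [0, 0, 0, -0.0215, -0.0304, 0.001, 0.094],
    [0, 0, 0, -0.0215, -0.0304, 0.001, 0.094],
    [0, 0, 0, -0.0215, -0.0304, 0.001, 0.094],
  ],
)

```text
time_s: 1.77
tool_pos: [0.4095, -0.1368, 0.1851]
orientation: [0.121, 0.993, 0.0, -0.0]
force: [0.1, 0.8, 0.2]
finger_gap: 1.004
grasp_force: 0.0
```

>>> apply_moves(
  increments=[
    [0, 0, 0, -0.0215, -0.0304, 0.001, 0.094],
    [0, 0, 0, -0.0215, -0.0304, 0.001, 0.094],
    [0, 0, 0, -0.0215, -0.0304, 0.001, 0.094],
    [0, 0, 0, -0.0215, -0.0304, 0.001, 0.094],
    [0, 0, 3, 0, 0, 0, 0.094],
  ],
)

```text
time_s: 2.18
tool_pos: [0.4665, -0.2804, 0.1803]
orientation: [0.149, 0.989, -0.002, 0.001]
force: [0.2, 0.1, -0.2]
finger_gap: 1.0
grasp_force: 0.0
```

```bash
cat >> h.py <<'E'
def to_tool(D):
    s=sense(); return R.from_quat(s["orientation"]).inv().apply(D)
E
python3 - <<'E'
from h import *
p,d,K,e,M=cam("wrist"); cv2.imwrite("pics/w1.png",p); print(K[0],e,M[:,2])
hsv=cv2.cvtColor(p,cv2.COLOR_BGR2HSV)
o=((hsv[...,0]<20)&(hsv[...,1]>110)&(hsv[...,2]>60)).astype(np.uint8)
n,l,st,c=cv2.connectedComponentsWithStats(o)
for i in range(1,n):
    if st[i,4]>800:
        r=cv2.minAreaRect(np.argwhere(l==i)[:,::-1].astype(np.float32));print(st[i],[ray(K,e,M,*b,.015).round(4) for b in cv2.boxPoints(r)])
E
```

```text
[381.48705724   0.         326.9981892 ] [ 0.384194   -0.25493382  0.35949427] [ 0.27810763 -0.0878956  -0.95652   ]
[ 136    0   69   93 3258] [array([ 0.2506, -0.3736,  0.015 ]), array([ 0.2495, -0.3458,  0.015 ]), array([ 0.3244, -0.3421,  0.015 ]), array([ 0.3263, -0.3717,  0.015 ])]
[ 286  137   30  119 3316] [array([ 0.385 , -0.2941,  0.015 ]), array([ 0.3918, -0.27  ,  0.015 ]), array([ 0.497 , -0.3005,  0.015 ]), array([ 0.4897, -0.3269,  0.015 ])]
[  80  379   45   77 1367] [array([ 0.6431, -0.6373,  0.015 ]), array([ 0.5545, -0.5703,  0.015 ]), array([ 0.5745, -0.538 ,  0.015 ]), array([ 0.6652, -0.603 ,  0.015 ])]
[ 531  380   44   76 1128] [array([ 0.7001, -0.1284,  0.015 ]), array([ 0.7026, -0.0908,  0.015 ]), array([ 0.8116, -0.0873,  0.015 ]), array([ 0.8096, -0.1277,  0.015 ])]
```

View pics/w1.png

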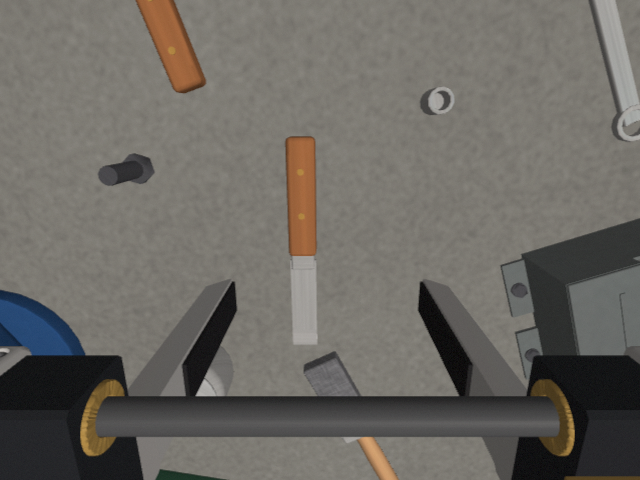

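The picture shows the wanted scraper between the fingers: handle (301,195), blade tip (305,343). The bolt, tin and brush are clear of the fingers. Descending to grasp.

>>> apply_moves(
  increments=[
    [0, 0, 0, -0.01, -0.012, 0.03, 0.06],
    [0, 0, 0, -0.01, -0.012, 0.04, 0.06],
    [0, 0, 0, 0, 0, 0.04, 0.06],
    [0, 0, 0, 0, 0, 0.035, 0.06],
    [0, 0, 0, 0, 0, 0.02, 0.06],
  ],
)

```text
time_s: 2.65
tool_pos: [0.4732, -0.2992, 0.0137]
orientation: [0.146, 0.989, 0.002, -0.003]
force: [-1.0, 0.1, -0.4]
finger_gap: 0.685
grasp_force: 0.0
```

>>> apply_moves(
  increments=[
    [0, 0, 0, 0, 0, 0.012, 0.06],
    [0, 0, 0, 0, 0, 0, 0.0],
    [0, 0, 0, 0, 0, 0, 0.0],
    [0, 0, 0, 0, 0, 0, 0.0],
    [0, 0, 0, 0, 0, 0, 0.0],
  ],
  newtons=60,
)

```text
time_s: 3.07
tool_pos: [0.4769, -0.3024, 0.0071]
orientation: [0.146, 0.989, -0.001, 0.001]
force: [0.5, -1.3, -0.3]
finger_gap: 0.39
grasp_force: 0.2
```

>>> apply_moves(
  increments=[
    [0, 0, 0, 0, 0, 0, 0.0],
    [0, 0, 0, 0, 0, 0, 0.0],
    [0, 0, 0, 0, 0, 0, 0.0],
  ],
)

```text
time_s: 3.32
tool_pos: [0.4768, -0.3027, 0.007]
orientation: [0.147, 0.989, -0.001, 0.001]
force: [-0.2, -0.2, 6.6]
finger_gap: 0.271
grasp_force: 59.7
```

Grasp is good (25.5 mm opening matches the 26 mm handle). Lifting and moving to in front of the slot.

>>> apply_moves(
  increments=[
    [0, 0, 0, 0, 0, -0.012, 0.0],
    [0, 0, 0, 0, 0, -0.025, 0.0],
    [0, 0, 0, 0, 0, -0.03, 0.0],
    [0, 0, 0, 0.0176, 0.0273, -0.015, 0.0],
    [0, 0, 0, 0.0176, 0.0273, -0.013, 0.0],
  ],
)

```text
time_s: 3.73
tool_pos: [0.4591, -0.2404, 0.1023]
orientation: [0.148, 0.989, -0.001, 0.001]
force: [0.2, 0.9, -1.0]
finger_gap: 0.272
grasp_force: 59.7
```

>>> apply_moves(
  increments=[
    [0, 0, 0, 0.0176, 0.0273, 0, 0.0],
    [0, 0, 0, 0.0176, 0.0273, 0, 0.0],
    [0, 0, 0, 0.0176, 0.0273, 0, 0.0],
    [0, 0, 0, 0.0176, 0.0273, 0, 0.0],
    [0, 0, 0, 0.0176, 0.0273, 0, 0.0],
  ],
)

```text
time_s: 4.15
tool_pos: [0.4124, -0.0817, 0.1007]
orientation: [0.147, 0.989, 0.0, -0.0]
force: [1.2, 0.1, -0.4]
finger_gap: 0.273
grasp_force: 59.7
```

>>> apply_moves(
  increments=[
    [0, 0, 0, 0.0176, 0.0273, 0, 0.0],
    [0, 0, 0, 0.0176, 0.0273, 0, 0.0],
    [0, 0, -6, 0, 0, 0, 0.0],
    [0, 0, -6, 0, 0, 0, 0.0],
    [0, 0, -6, 0, 0, 0, 0.0],
  ],
)

```text
time_s: 4.57
tool_pos: [0.395, -0.0198, 0.1008]
orientation: [-0.014, 1.0, 0.0, 0.0]
force: [0.1, 0.1, -0.7]
finger_gap: 0.274
grasp_force: 59.7
```

>>> apply_moves(
  increments=[
    [0, 0, 0, 0, 0, 0, 0],
    [0, 0, 0, 0, 0, 0, 0],
  ],
)

```text
time_s: 4.73
tool_pos: [0.3954, -0.0207, 0.1007]
orientation: [-0.009, 1.0, 0.0, -0.0]
force: [-0.1, -0.2, -0.5]
finger_gap: 0.269
grasp_force: 59.7
```

Run:
```python
from h import *
s=sense();print(s["time_s"],s["tool_pos"],s["orientation"],s["joint_positions"])
p,d,K,e,M=cam("wrist"); cv2.imwrite("pics/w2.png",p);np.savez("w2.npz",p=p,d=d,K=K,e=e,M=M)
p2,d2,K2,e2,M2=cam("scene");np.savez("s2.npz",p=p2,d=d2,K=K2,e=e2,M=M2)
a=cv2.resize(p,(400,300));c=cv2.resize(p2[170:350,180:420],(400,300))
cv2.imwrite("pics/w2.png",np.hstack([a,c]))
```

```text
4.7333 [ 0.39537603 -0.02068531  0.10066847] [-8.70968846e-03  9.99962057e-01  1.52220335e-04 -4.57889559e-05] [-2.28744843e-01  1.00242871e-01  2.02281351e+00  3.22231674e-04
  1.01869692e+00 -1.81712979e+00]
```

View pics/w2.png

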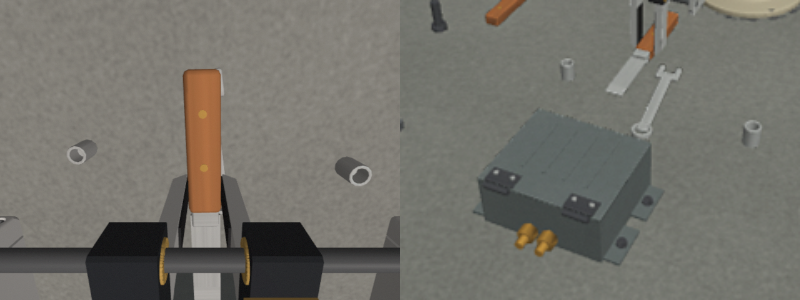

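The wrist view shows the handle between the fingers (gripper hides the blade). The scene crop shows the blade pointing at the unit front, tip near scene pixel (307,225). I'll measure blade and cover from depth.

Run:
```python
from h import *
def cloud(f):
    z=np.load(f);p,d,K,e,M=[z[k] for k in("p","d","K","e","M")]
    u,v=np.meshgrid(np.arange(640),np.arange(480));P=e+(np.stack([u,v,np.ones_like(u)],-1)@np.linalg.inv(K).T*d[...,None])@M.T
    return p,d,P,u,v,K,e,M
p,d,P,u,v,K,e,M=cloud("s2.npz")
m=(abs(P[...,1]+.02)<.03)&(P[...,0]>.43)&(P[...,0]<.535)&(P[...,2]>.06)&(P[...,2]<.15)&(d>0)
B=P[m];print("blade n",len(B),B.min(0),B.max(0))
for a in np.arange(.43,.535,.015):
    q=B[(B[:,0]>=a)&(B[:,0]<a+.015)]
    if len(q):print(a.round(3),len(q),np.median(q,0).round(4))
# bright blade pixels by colour -> ray at z
hsv=cv2.cvtColor(p,cv2.COLOR_BGR2HSV)
m=(hsv[...,1]<40)&(hsv[...,2]>130)&(u>295)&(u<330)&(v>195)&(v<232)
r=cv2.minAreaRect(np.argwhere(m)[:,::-1].astype(np.float32));print("rays",[ray(K,e,M,*b,.104).round(4) for b in cv2.boxPoints(r)],[b.round(1) for b in cv2.boxPoints(r)])
for f in("s2.npz","top0.npz"):
    p,d,P,u,v,K,e,M=cloud(f)
    m=(P[...,2]>.070)&(P[...,2]<.086)&(P[...,0]>.54)&(P[...,0]<.73)&(abs(P[...,1]+.02)<.1)&(d>0)
    Q=P[m];print(f,"cover z",np.median(Q[:,2]),len(Q),np.percentile(Q[:,0],[.5,1,99,99.5]),np.percentile(Q[:,1],[.5,1,99,99.5]))
    fr=[]
    for y in np.arange(-.095,.055,.01):
        q=Q[(Q[:,1]>=y)&(Q[:,1]<y+.01)]; fr.append((y+.005,q[:,0].min()))
    fr=np.array(fr);k=np.polyfit(fr[:,0],fr[:,1],1);print("front line",k,np.polyval(k,-.02),np.abs(fr[:,1]-np.polyval(k,fr[:,0])).max())
    sl=[]
    for x in np.arange(.57,.69,.01):
        q=Q[(Q[:,0]>=x)&(Q[:,0]<x+.01)]; sl.append((x+.005,q[:,1].min(),q[:,1].max()))
    sl=np.array(sl);print("sides",np.polyfit(sl[:,0],sl[:,1],1),np.polyfit(sl[:,0],sl[:,2],1),sl[:,1].mean(),sl[:,2].mean())
```

```text
blade n 256 [ 0.43009267 -0.03075585  0.09967097] [ 0.51598057 -0.00269494  0.11111525]
0.43 44 [ 0.4377 -0.0184  0.1029]
0.445 41 [ 0.4535 -0.0146  0.1034]
0.46 45 [ 0.4678 -0.0164  0.103 ]
0.475 42 [ 0.4832 -0.0154  0.1031]
0.49 49 [ 0.4985 -0.0156  0.1029]
0.505 35 [ 0.5105 -0.0146  0.1025]
rays [array([ 0.5169, -0.0277,  0.104 ]), array([ 0.3994, -0.0346,  0.104 ]), array([ 0.4135, -0.0057,  0.104 ]), array([ 0.5281, -0.0009,  0.104 ])] [array([302.4, 223.5], dtype=float32), array([322.5, 196.2], dtype=float32), array([330.7, 202.3], dtype=float32), array([310.6, 229.6], dtype=float32)]
s2.npz cover z 0.07686517467641751 4198 [0.55902694 0.56053695 0.71596463 0.71713563] [-0.10463407 -0.1032829   0.06463375  0.06532692]
front line [-0.03712667  0.55820405] 0.5589465817547117 0.0022274120236134287
sides [ 0.0243876  -0.12054628] [0.0249594  0.04910045] -0.10518209591626855 0.06482486424078364
top0.npz cover z 0.07758138862403063 3473 [0.55571821 0.55680604 0.70934833 0.71169568] [-0.10300497 -0.10191299  0.06457098  0.06564254]
front line [-0.02766844  0.55580637] 0.5563597376570717 0.0015023019672935067
sides [ 0.02248453 -0.11691248] [0.02098179 0.0522985 ] -0.10274722504203176 0.06551703269731984
```

Blade is level, tip at ≈(0.516,−0.0155), 6 mm left of the slot centre (0.557,−0.0215). Correct, descend and insert.

>>> apply_moves(
  increments=[
    [0, 0, 0, -0.005, -0.003, 0.017, 0],
    [0, 0, 0, -0.01, -0.003, 0.016, 0],
    [0, 0, 0, -0.01, 0, 0, 0],
    [0, 0, 0, -0.005, 0, 0, 0],
    [0, 0, 0, 0, 0, 0, 0],
  ],
)

```text
time_s: 5.25
tool_pos: [0.4278, -0.0266, 0.0682]
orientation: [-0.01, 1.0, -0.0, 0.001]
force: [0.4, -0.7, -0.7]
finger_gap: 0.273
grasp_force: 59.7
```

>>> apply_moves(
  increments=[
    [0, 0, 0, -0.008, 0, 0, 0],
    [0, 0, 0, -0.008, 0, 0, 0],
    [0, 0, 0, -0.008, 0, 0, 0],
    [0, 0, 0, 0, 0, 0, 0],
  ],
)

```text
time_s: 5.58
tool_pos: [0.4526, -0.0261, 0.0683]
orientation: [-0.01, 1.0, -0.0, 0.002]
force: [0.3, 0.5, -1.0]
finger_gap: 0.272
grasp_force: 59.7
```

>>> apply_moves(
  increments=[
    [0, 0, 0, -0.008, 0, 0, 0],
    [0, 0, 0, -0.008, 0, 0, 0],
    [0, 0, 0, 0, 0, 0, 0],
  ],
)

```text
time_s: 5.83
tool_pos: [0.4681, -0.0257, 0.0679]
orientation: [-0.01, 1.0, -0.0, 0.001]
force: [0.2, 0.6, -0.2]
finger_gap: 0.27
grasp_force: 59.7
```

Run:
```python
from h import *
s=sense();print(s["time_s"],s["tool_pos"],s["force"],s["moment"])
p,d,K,e,M=cam("scene");np.savez("s3.npz",p=p,d=d,K=K,e=e,M=M)
cv2.imwrite("pics/s3.png",cv2.resize(p[150:330,210:370],(640,720),interpolation=cv2.INTER_CUBIC)[:600])
```

```text
5.8333 [ 0.46811186 -0.02570217  0.06790545] [ 0.23285761  0.59503045 -0.17291008] [ 0.05188804 -0.02004514  0.01801369]
```

View pics/s3.png

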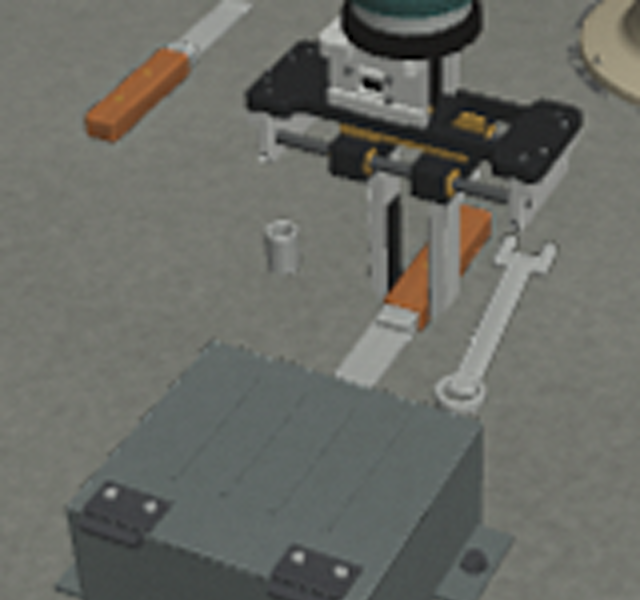

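Blade is in the slot about 32 mm, no contact force. Start prying along an arc about the hinge.

>>> apply_moves(
  increments=[
    [0, 0, 0, 0, 0, -0.01, 0],
    [0, 0, 0, -0.001, 0, -0.011, 0],
    [0, 0, 0, -0.004, 0, -0.017, 0],
    [0, 0, 0, -0.0065, 0, -0.0165, 0],
    [0, 0, 0, 0, 0, 0, 0],
  ],
)

```text
time_s: 6.3
tool_pos: [0.479, -0.0256, 0.1243]
orientation: [-0.01, 1.0, -0.0, 0.002]
force: [-0.2, -0.8, -1.5]
finger_gap: 0.27
grasp_force: 59.7
```

Run:
```python
from h import *
s=sense();print(s["time_s"],s["tool_pos"],s["force"],s["moment"])
p,d,K,e,M=cam("scene")
u,v=np.meshgrid(np.arange(640),np.arange(480));P=e+(np.stack([u,v,np.ones_like(u)],-1)@np.linalg.inv(K).T*d[...,None])@M.T
for x in (.575,.6,.63,.66,.69):
    m=(abs(P[...,0]-x)<.004)&(P[...,1]>-.09)&(P[...,1]<.05)&(P[...,2]>.03)
    print(x,m.sum(),np.median(P[m][:,2]) if m.any() else 0)
```

```text
6.3 [ 0.47903926 -0.02556551  0.12428679] [-0.20304529 -0.82970333 -1.49191184] [0.04589362 0.09896819 0.05681595]
0.575 125 0.13938527408300483
0.6 252 0.12905239499545407
0.63 244 0.11455332898382548
0.66 276 0.10028242503502571
0.69 252 0.08638068566714652
```

Cover follows: θ≈0.43 as planned. Continue the arc.

>>> apply_moves(
  increments=[
    [0, 0, 0, -0.009, 0, -0.0155, 0],
    [0, 0, 0, -0.011, 0, -0.014, 0],
    [0, 0, 0, -0.013, 0, -0.012, 0],
    [0, 0, 0, -0.015, 0, -0.01, 0],
    [0, 0, 0, -0.016, 0, -0.0075, 0],
  ],
)

```text
time_s: 6.77
tool_pos: [0.5399, -0.0238, 0.1805]
orientation: [-0.01, 1.0, 0.0, -0.002]
force: [-1.5, -0.3, -1.4]
finger_gap: 0.269
grasp_force: 59.7
```

>>> apply_moves(
  increments=[
    [0, 0, 0, -0.017, 0, -0.005, 0],
    [0, 0, 0, -0.0175, 0, -0.0025, 0],
    [0, 0, 0, -0.0175, 0, 0, 0],
    [0, 0, 0, -0.0175, 0, 0.0025, 0],
    [0, 0, 0, -0.017, 0, 0.005, 0],
  ],
)

```text
time_s: 7.18
tool_pos: [0.6282, -0.0222, 0.1802]
orientation: [-0.01, 1.0, 0.0, -0.0]
force: [0.4, -0.4, -0.6]
finger_gap: 0.271
grasp_force: 59.7
```

>>> apply_moves(
  increments=[
    [0, 0, 0, -0.016, 0, 0.0075, 0],
    [0, 0, 0, -0.014, 0, 0.008, 0],
    [0, 0, 0, 0, 0, 0, 0],
    [0, 0, 0, 0, 0, 0, 0],
  ],
)

```text
time_s: 7.52
tool_pos: [0.6566, -0.0216, 0.1635]
orientation: [-0.01, 1.0, 0.0, -0.002]
force: [0.0, -0.4, -1.2]
finger_gap: 0.267
grasp_force: 59.7
```

Run:
```python
from h import *
s=sense();print(s["time_s"],s["tool_pos"],s["force"],s["moment"])
p,d,K,e,M=cam("scene")
p2,d2,*_=cam("top")
cv2.imwrite("pics/s4.png",np.hstack([cv2.resize(p,(400,300)),cv2.resize(p2[90:300,190:470],(400,300))]))
```

```text
7.5167 [ 0.65657857 -0.02157459  0.16351634] [ 0.04923041 -0.39269801 -1.24591283] [ 0.08799867 -0.03138334  0.05513316]
```

View pics/s4.png

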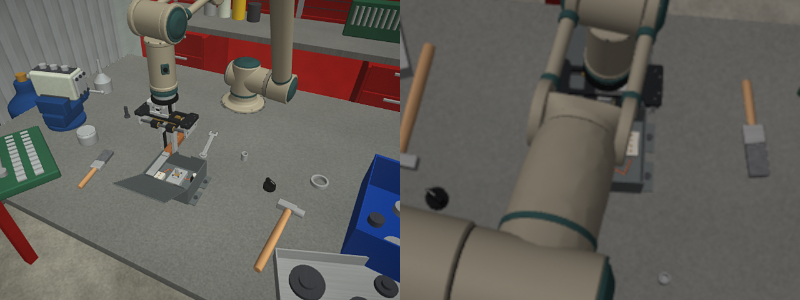

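Cover is swung fully back onto its stop (scene crop around (150,185)) and the case interior is visible. Now returning the scraper to its original spot.

>>> apply_moves(
  increments=[
    [0, 0, 0, 0.0185, -0.015, 0, 0],
    [0, 0, 0, 0.0185, -0.0278, 0, 0],
    [0, 0, 0, 0.0185, -0.0278, 0, 0],
    [0, 0, 0, 0.0185, -0.0278, 0, 0],
    [0, 0, 0, 0.0185, -0.0278, 0, 0],
  ],
)

```text
time_s: 8.03
tool_pos: [0.566, -0.1504, 0.1665]
orientation: [-0.01, 1.0, -0.0, 0.0]
force: [0.5, -1.7, -0.3]
finger_gap: 0.272
grasp_force: 59.7
```

>>> apply_moves(
  increments=[
    [0, 0, 0, 0.0185, -0.0278, 0, 0],
    [0, 0, 0, 0.0185, -0.0278, 0, 0],
    [0, 0, 0, 0.0185, -0.0278, 0, 0],
    [0, 0, 0, 0.0185, -0.0278, 0, 0],
    [0, 0, 0, 0.0185, -0.0278, 0, 0],
  ],
)

```text
time_s: 8.45
tool_pos: [0.4762, -0.2912, 0.1666]
orientation: [-0.01, 1.0, -0.0, 0.0]
force: [0.3, -0.5, -0.6]
finger_gap: 0.274
grasp_force: 59.7
```

>>> apply_moves(
  increments=[
    [0, 0, 6, 0, -0.012, 0, 0],
    [0, 0, 6, 0, 0, 0.03, 0],
    [0, 0, 6, 0, 0, 0.04, 0],
    [0, 0, 0, 0, 0, 0.04, 0],
    [0, 0, 0, 0, 0, 0, 0],
  ],
)

```text
time_s: 8.87
tool_pos: [0.4726, -0.2985, 0.0499]
orientation: [0.147, 0.989, 0.004, -0.006]
force: [-1.4, 1.0, -0.8]
finger_gap: 0.272
grasp_force: 59.7
```

>>> apply_moves(
  increments=[
    [0, 0, 0, 0, 0, 0.018, 0],
    [0, 0, 0, 0, 0, 0.012, 0],
    [0, 0, 0, 0, 0, 0.006, 0],
    [0, 0, 0, 0, 0, 0.003, 0],
    [0, 0, 0, 0, 0, 0, 0],
  ],
)

```text
time_s: 9.28
tool_pos: [0.4786, -0.3027, 0.0177]
orientation: [0.146, 0.989, -0.0, 0.001]
force: [0.5, -0.4, -0.5]
finger_gap: 0.271
grasp_force: 59.7
```

Run:
```python
from h import *
s=sense();print(s["time_s"],s["tool_pos"],s["orientation"],s["force"],s["moment"])
```

```text
9.2833 [ 0.47861277 -0.30266824  0.01772812] [ 1.46391409e-01  9.89226562e-01 -2.85888346e-04  5.31915344e-04] [ 0.51674685 -0.44221802 -0.53820479] [-0.02922621  0.00851183 -0.0218932 ]
```

>>> apply_moves(
  increments=[
    [0, 0, 0, 0, 0, 0.005, 0],
    [0, 0, 0, 0, 0, 0.003, 0],
    [0, 0, 0, 0, 0, 0.001, 0],
    [0, 0, 0, 0, 0, 0, 0],
  ],
)

```text
time_s: 9.62
tool_pos: [0.4782, -0.3024, 0.0077]
orientation: [0.147, 0.989, 0.0, -0.0]
force: [-0.2, 0.5, -0.3]
finger_gap: 0.269
grasp_force: 59.7
```

>>> apply_moves(
  increments=[
    [0, 0, 0, 0, 0, 0, 0.02],
    [0, 0, 0, 0, 0, 0, 0.06],
    [0, 0, 0, 0, 0, 0, 0.06],
    [0, 0, 0, 0, 0, 0, 0.06],
    [0, 0, 0, 0, 0, 0, 0.06],
  ],
)

```text
time_s: 10.03
tool_pos: [0.4784, -0.3026, 0.0078]
orientation: [0.147, 0.989, -0.0, 0.0]
force: [0.3, -0.0, -0.2]
finger_gap: 0.516
grasp_force: 0.0
```

>>> apply_moves(
  increments=[
    [0, 0, 0, 0, 0, -0.02, 0.06],
    [0, 0, 0, 0, 0, -0.04, 0.06],
    [0, 0, 0, 0, 0, -0.04, 0.06],
    [0, 0, 0, 0, 0, -0.04, 0.06],
    [0, 0, 0, 0, 0, -0.03, 0.06],
  ],
)

```text
time_s: 10.45
tool_pos: [0.479, -0.303, 0.1812]
orientation: [0.147, 0.989, -0.001, 0.002]
force: [1.1, -1.4, -0.1]
finger_gap: 0.641
grasp_force: 0.0
```

Scraper released. Moving over the unit to look at the spindle from close by.

>>> apply_moves(
  increments=[
    [0, 0, 0, -0.004, 0.038, 0, 0.06],
    [0, 0, 0, -0.004, 0.038, 0, 0.06],
    [0, 0, 0, -0.004, 0.038, 0, 0.06],
    [0, 0, 0, -0.004, 0.038, 0, 0.06],
    [0, 0, 0, -0.004, 0.038, 0, 0.06],
  ],
)

```text
time_s: 10.87
tool_pos: [0.5528, -0.1249, 0.178]
orientation: [0.147, 0.989, 0.0, 0.0]
force: [0.5, -0.4, -0.5]
finger_gap: 0.64
grasp_force: 0.0
```

>>> apply_moves(
  increments=[
    [0, 0, 0, -0.004, 0.038, 0, 0.06],
    [0, 0, 0, -0.004, 0.038, 0, 0.06],
    [0, 0, 0, -0.004, 0.038, 0, 0.06],
    [0, 0, 0, 0, 0, 0, 0.06],
    [0, 0, 0, 0, 0, 0, 0.06],
  ],
)

```text
time_s: 11.28
tool_pos: [0.5974, -0.0189, 0.1774]
orientation: [0.145, 0.989, -0.0, -0.0]
force: [-0.0, -1.3, 0.3]
finger_gap: 0.641
grasp_force: 0.0
```

Run:
```python
from h import *
s=sense();print(s["time_s"],s["tool_pos"],s["joint_positions"])
p,d,K,e,M=cam("wrist");np.savez("w5.npz",p=p,d=d,K=K,e=e,M=M)
q=proj(K,e,M,[.622,-.02,.056]);print(q,e)
a,b=int(q[0]),int(q[1]);x0=max(a-40,0);y0=max(b-40,0);print(x0,y0)
c=cv2.resize(p[y0:y0+80,x0:x0+80],(400,400),interpolation=cv2.INTER_CUBIC)
cv2.imwrite("pics/w5.png",np.hstack([cv2.resize(p,(400,300)),np.zeros((300,0,3),np.uint8)])) 
o=np.zeros((400,800,3),np.uint8);o[:300,:400]=cv2.resize(p,(400,300));o[:,400:]=c;cv2.imwrite("pics/w5.png",o)
```

```text
11.2833 [ 0.59737449 -0.01894458  0.17744162] [-1.48002779e-01  3.26275114e-01  1.50165036e+00 -1.23999537e-04
  1.31389271e+00 -1.42846754e+00]
[334.32044681 260.13654601] [0.51519201 0.00521683 0.3568589 ]
294 220
```

View pics/w5.png

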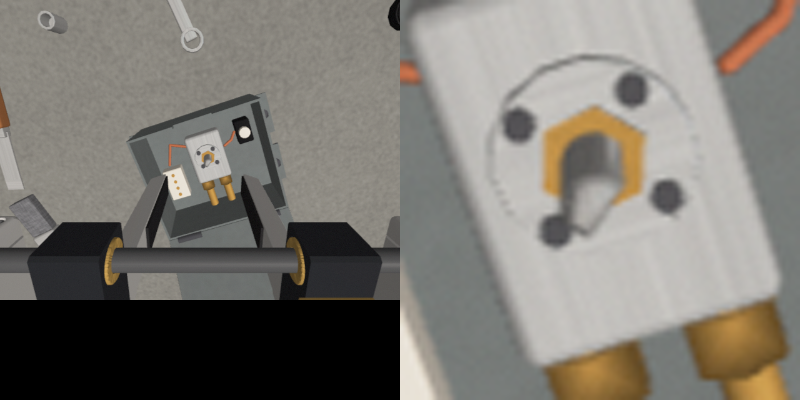

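The wrist crop shows the spindle at the middle of the brass hex (crop (595,190), full image ≈(334,258)). The flat isn't clear from this slanted view, so I'll move the camera above it.

>>> apply_moves(
  increments=[
    [0, 0, 0, -0.031, 0.001, 0.005, 0.06],
    [0, 0, 0, -0.031, 0.001, 0.02, 0.06],
    [0, 0, 0, -0.031, 0.001, 0.025, 0.06],
    [0, 0, 0, 0, 0, 0, 0.06],
    [0, 0, 0, 0, 0, 0, 0.06],
  ],
)

```text
time_s: 11.75
tool_pos: [0.6858, -0.0471, 0.1244]
orientation: [0.148, 0.989, -0.0, -0.003]
force: [0.3, 0.3, -0.6]
finger_gap: 0.642
grasp_force: 0.0
```

Run:
```python
from h import *
s=sense();print(s["time_s"],s["tool_pos"])
p,d,K,e,M=cam("wrist");np.savez("w6.npz",p=p,d=d,K=K,e=e,M=M)
u,v=np.meshgrid(np.arange(640),np.arange(480));P=e+(np.stack([u,v,np.ones_like(u)],-1)@np.linalg.inv(K).T*d[...,None])@M.T
m=(abs(P[...,2]-.056)<.003)&(np.hypot(P[...,0]-.622,P[...,1]+.02)<.015)&(d>0)
Q=P[m];print("tip pts",m.sum(),Q.mean(0),cv2.minEnclosingCircle((Q[:,:2]*1000).astype(np.float32)),Q.min(0),Q.max(0))
m2=(abs(P[...,2]-.05)<.012)&(np.hypot(P[...,0]-.622,P[...,1]+.02)<.02)&(d>0)
Z=P[m2]
print("all pts",m2.sum(),np.percentile(Z[:,2],[5,25,50,75,95]).round(4),cv2.minEnclosingCircle((Z[:,:2]*1000).astype(np.float32)))
# rectify top-down at z=.056 : 0.1mm... 20 px/mm, x up, y left
n=400;sc=.05e-3*1.5
gx,gy=np.meshgrid(np.arange(n),np.arange(n));X=.622+(200-gy)*sc;Y=-.02+(200-gx)*sc
q=(np.stack([X,Y,np.full_like(X,.056)],-1)-e)@M@K.T
mp=(q[...,:2]/q[...,2:]).astype(np.float32)
a=cv2.remap(p,mp[...,0],mp[...,1],cv2.INTER_CUBIC)
h=cv2.remap(P[...,2].astype(np.float32),mp[...,0],mp[...,1],cv2.INTER_NEAREST)
hh=cv2.applyColorMap(np.clip((h-.03)/.03*255,0,255).astype(np.uint8),cv2.COLORMAP_JET)
cv2.imwrite("pics/w6.png",np.hstack([a,hh]))
```

```text
11.75 [ 0.68584103 -0.0471415   0.12440512]
tip pts 210 [ 0.62141699 -0.02286304  0.05539481] ((622.472412109375, -22.074241638183594), 5.937369346618652) [ 0.61668902 -0.02784374  0.05319294] [ 0.6277175  -0.01661077  0.05869089]
all pts 231 [0.0465 0.0542 0.0554 0.0561 0.0569] ((622.4468994140625, -22.09514045715332), 5.946665287017822)
```

View pics/w6.png

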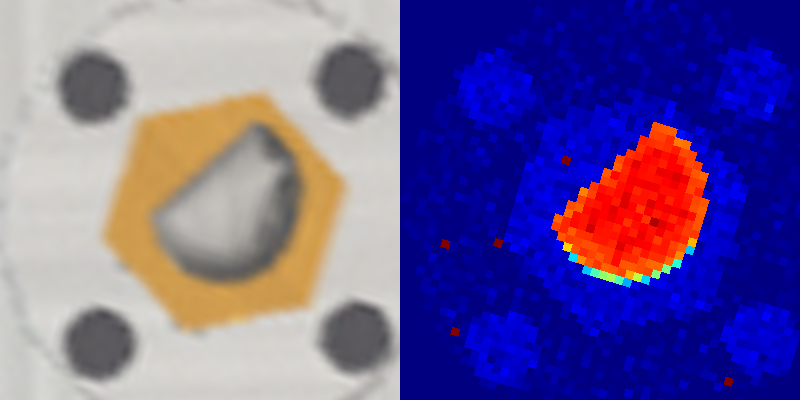

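The rectified view (20 px/1.5 mm, +x up, +y left) shows the D-shaped tip. The flat edge runs (152,215)–(258,122), so its chord is 10.6 mm (expected 10.9) and it faces yaw ≈41.3°. The axis is at ≈(0.6225,−0.022). Next, over to the knob, turning the tool about 62°.

>>> apply_moves(
  increments=[
    [0, 0, 0, 0.0211, 0.0297, 0, 0.06],
    [0, 0, 0, 0.0211, 0.0297, 0, 0.06],
    [0, 0, 0, 0.0211, 0.0297, 0, 0.06],
    [0, 0, 0, 0.0211, 0.0297, 0, 0.06],
    [0, 0, 0, 0.0211, 0.0297, 0, 0.06],
  ],
)

```text
time_s: 12.22
tool_pos: [0.6276, 0.1283, 0.1302]
orientation: [0.147, 0.989, 0.0, 0.001]
force: [1.1, -0.3, -0.2]
finger_gap: 0.64
grasp_force: 0.0
```

>>> apply_moves(
  increments=[
    [0, 0, 0, 0.0211, 0.0297, 0, 0.06],
    [0, 0, 0, 0.0211, 0.0297, 0, 0.06],
    [0, 0, 0, 0.0211, 0.0297, 0, 0.06],
    [0, 0, 0, 0.0211, 0.0297, 0, 0.06],
    [0, 0, 0, 0.0211, 0.0297, 0, 0.06],
  ],
)

```text
time_s: 12.63
tool_pos: [0.5698, 0.3012, 0.1304]
orientation: [0.147, 0.989, 0.001, 0.001]
force: [-0.7, 0.7, -0.2]
finger_gap: 0.644
grasp_force: 0.0
```

>>> apply_moves(
  increments=[
    [0, 0, 0, 0.0211, 0.0297, 0, 0.06],
    [0, 0, -6.9, 0, 0, 0, 0.06],
    [0, 0, -6.9, 0, 0, 0, 0.06],
    [0, 0, -6.9, 0, 0, 0, 0.06],
    [0, 0, -6.9, 0, 0, 0, 0.06],
  ],
)

```text
time_s: 13.05
tool_pos: [0.5587, 0.3347, 0.1303]
orientation: [-0.097, 0.995, 0.0, 0.001]
force: [-0.1, -0.1, -0.0]
finger_gap: 0.637
grasp_force: 0.0
```

>>> apply_moves(
  increments=[
    [0, 0, -6.9, 0, 0, 0, 0.06],
    [0, 0, -6.9, 0, 0, 0, 0.06],
    [0, 0, -6.9, 0, 0, 0, 0.06],
    [0, 0, -6.9, 0, 0, 0, 0.06],
    [0, 0, -6.9, 0, 0, 0, 0.06],
  ],
)

```text
time_s: 13.47
tool_pos: [0.559, 0.3341, 0.1303]
orientation: [-0.387, 0.922, -0.0, 0.001]
force: [-0.6, -0.4, 1.1]
finger_gap: 0.639
grasp_force: 0.0
```

>>> apply_moves(
  increments=[
    [0, 0, 0, 0, 0, 0, 0.06],
    [0, 0, 0, 0, 0, 0, 0.06],
  ],
)

```text
time_s: 13.63
tool_pos: [0.5592, 0.3344, 0.1297]
orientation: [-0.383, 0.924, 0.0, 0.001]
force: [-0.0, -0.2, 0.5]
finger_gap: 0.64
grasp_force: 0.0
```

Run:
```python
from h import *
s=sense();print(s["time_s"],s["tool_pos"],s["orientation"],s["joint_positions"])
p,d,K,e,M=cam("wrist");np.savez("w7.npz",p=p,d=d,K=K,e=e,M=M)
print(e,proj(K,e,M,[.51,.284,.02]))
x0,y0=.51,.284
n=400;sc=.2e-3
gx,gy=np.meshgrid(np.arange(n),np.arange(n));X=x0+(200-gy)*sc;Y=y0+(200-gx)*sc
out=[]
for z in (.034,.016):
    q=(np.stack([X,Y,np.full_like(X,z)],-1)-e)@M@K.T
    mp=(q[...,:2]/q[...,2:]).astype(np.float32);out.append(cv2.remap(p,mp[...,0],mp[...,1],cv2.INTER_CUBIC))
cv2.imwrite("pics/w7.png",np.hstack(out))
g=cv2.cvtColor(out[0],cv2.COLOR_BGR2GRAY)
dark=(cv2.cvtColor(out[1],cv2.COLOR_BGR2GRAY)<60).astype(np.uint8)
nn,l,st,c=cv2.connectedComponentsWithStats(dark);i=1+st[1:,4].argmax();cs,_=cv2.findContours((l==i).astype(np.uint8),0,1)
cc,r=cv2.minEnclosingCircle(cs[0]);print("skirt",x0+(200-cc[1])*sc,y0+(200-cc[0])*sc,r*sc)
disc=np.zeros_like(g);cv2.circle(disc,(int(cc[0]),int(cc[1])),115,1,-1)
w=np.argwhere((g>140)&(disc>0))[:,::-1].astype(np.float32);print("line px",len(w),w.min(0),w.max(0))
if len(w)>5:
    vx,vy,cx,cy=cv2.fitLine(w,cv2.DIST_L2,0,.01,.01).ravel();print("line dir yaw(mod180)",np.degrees(np.arctan2(-vx,-vy)),"ctr",x0+(200-cy)*sc,y0+(200-cx)*sc)
```

```text
13.6333 [0.55921833 0.33437878 0.12965187] [-3.82998554e-01  9.23748265e-01  3.11871039e-05  1.11780826e-03] [ 4.32202753e-01  4.34920668e-01  1.45087411e+00 -2.65267568e-05
  1.25356153e+00 -1.92466623e+00]
[0.49799122 0.27400495 0.30887838] [324.93555058 144.16510157]
skirt 0.5129121520996094 0.28492916564941406 0.022472616577148437
line px 849 [115. 130.] [199. 189.]
line dir yaw(mod180) -123.30028 ctr 0.5180266 0.29262167
```

View pics/w7.png

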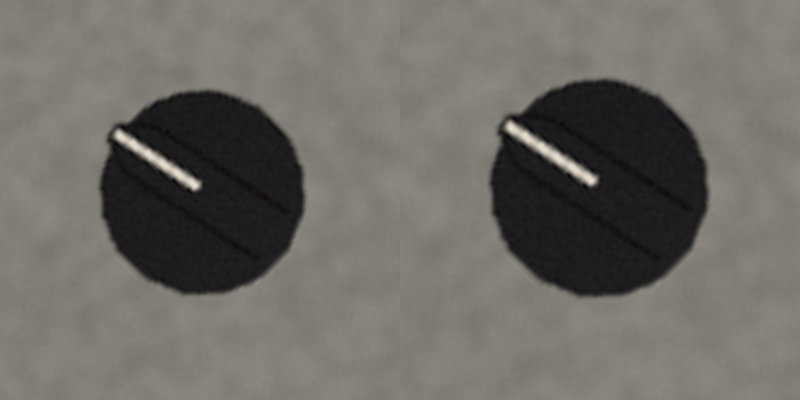

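Knob: skirt centre (0.5129,0.2849), radius 22.5 mm (matches 22), white line yaw 56.7° with its inner end on the centre. The tool turns 11.7° more and goes over it.

>>> apply_moves(
  increments=[
    [0, 0, -5.85, 0, 0, 0, 0.06],
    [0, 0, -5.85, 0, 0, 0, 0.06],
    [0, 0, 0, 0.034, 0.006, 0.02, 0.06],
    [0, 0, 0, 0.033, 0.0056, 0.03, 0.06],
    [0, 0, 0, 0, 0, 0.03, 0.06],
  ],
)

```text
time_s: 14.1
tool_pos: [0.5099, 0.2833, 0.0504]
orientation: [-0.475, 0.88, -0.0, -0.002]
force: [-0.8, 0.1, -1.1]
finger_gap: 0.64
grasp_force: 0.0
```

>>> apply_moves(
  increments=[
    [0, 0, 0, 0, 0, 0.01, 0.06],
    [0, 0, 0, 0, 0, 0, 0.06],
    [0, 0, 0, 0, 0, 0, 0.06],
  ],
)

```text
time_s: 14.35
tool_pos: [0.5163, 0.2877, 0.0406]
orientation: [-0.476, 0.879, -0.0, 0.001]
force: [-0.3, 0.0, 1.7]
finger_gap: 0.637
grasp_force: 0.0
```

Run:
```python
from h import *
s=sense();p=np.array(s["tool_pos"]);r=R.from_quat(s["orientation"]).as_matrix();print(s["time_s"],p,np.degrees(np.arctan2(r[1,1],r[0,1])),r[:,2],to_tool(np.array([.5129,.2848,.018])-p))
```

```text
14.35 [0.51625401 0.28768796 0.04062602] 146.89526789967556 [ 1.66359946e-03  8.71560178e-04 -9.99998236e-01] [0.0042881  0.00125301 0.02261788]
```

>>> apply_moves(
  increments=[
    [0, 0, 0, 0.0043, 0.0012, 0.012, 0.06],
    [0, 0, 0, 0, 0, 0.008, 0.06],
    [0, 0, 0, 0, 0, 0.002, 0.06],
    [0, 0, 0, 0, 0, 0, 0.06],
    [0, 0, 0, 0, 0, 0, 0.06],
  ],
)

```text
time_s: 14.77
tool_pos: [0.5125, 0.2846, 0.0185]
orientation: [-0.477, 0.879, -0.0, 0.001]
force: [-0.6, 0.1, 0.4]
finger_gap: 0.641
grasp_force: 0.0
```

>>> apply_moves(
  increments=[
    [0, 0, 0, 0, 0, 0, 0.02],
    [0, 0, 0, 0, 0, 0, 0.02],
    [0, 0, 0, 0, 0, 0, 0.0],
    [0, 0, 0, 0, 0, 0, 0.0],
    [0, 0, 0, 0, 0, 0, 0.0],
  ],
  newtons=50,
)

```text
time_s: 15.18
tool_pos: [0.5116, 0.2841, 0.018]
orientation: [-0.477, 0.879, 0.0, 0.0]
force: [1.1, -0.3, 0.4]
finger_gap: 0.32
grasp_force: 0.0
```

>>> apply_moves(
  increments=[
    [0, 0, 0, 0, 0, 0, 0],
    [0, 0, 0, 0, 0, 0, 0],
    [0, 0, 0, 0, 0, 0, 0],
  ],
)

```text
time_s: 15.43
tool_pos: [0.5117, 0.284, 0.0179]
orientation: [-0.477, 0.879, -0.0, 0.0]
force: [-0.6, -0.6, 0.1]
finger_gap: 0.123
grasp_force: 50.0
```

Knob gripped (11.6 mm opening ≈ 12 mm bar). Lift, turn to match the flat, and go back over the unit for a second look at the spindle from this yaw.

>>> apply_moves(
  increments=[
    [0, 0, 0, 0, 0, -0.02, 0],
    [0, 0, 0, 0, 0, -0.035, 0],
    [0, 0, 7, 0, 0, -0.035, 0],
    [0, 0, 7, 0, 0, -0.025, 0],
    [0, 0, 1.4, 0, 0, -0.01, 0],
  ],
)

```text
time_s: 15.85
tool_pos: [0.5136, 0.2849, 0.1469]
orientation: [-0.353, 0.936, 0.0, 0.003]
force: [0.5, 0.4, -0.1]
finger_gap: 0.12
grasp_force: 50.0
```

>>> apply_moves(
  increments=[
    [0, 0, 0, 0.0044, -0.038, 0, 0],
    [0, 0, 0, 0.0044, -0.038, 0, 0],
    [0, 0, 0, 0.0044, -0.038, 0, 0],
    [0, 0, 0, 0.0044, -0.038, 0, 0],
    [0, 0, 0, 0.0044, -0.038, 0, 0],
  ],
)

```text
time_s: 16.27
tool_pos: [0.6211, 0.1258, 0.1415]
orientation: [-0.356, 0.935, 0.0, -0.001]
force: [0.6, 1.5, -0.2]
finger_gap: 0.122
grasp_force: 50.0
```

>>> apply_moves(
  increments=[
    [0, 0, 0, 0.0044, -0.038, 0, 0],
    [0, 0, 0, 0.0044, -0.038, 0, 0],
    [0, 0, 0, 0.0044, -0.038, 0, 0],
    [0, 0, 0, 0, 0, 0, 0],
    [0, 0, 0, 0, 0, 0, 0],
  ],
)

```text
time_s: 16.68
tool_pos: [0.6869, 0.0312, 0.1407]
orientation: [-0.354, 0.935, 0.001, -0.001]
force: [0.1, 0.6, -0.9]
finger_gap: 0.122
grasp_force: 50.0
```

```bash
cat > spin.py <<'E'
from h import *
s=sense();t=np.array(s["tool_pos"]);r=R.from_quat(s["orientation"]).as_matrix()
print(s["time_s"],t,"yawy",np.degrees(np.arctan2(r[1,1],r[0,1])))
p,d,K,e,M=cam("wrist")
u,v=np.meshgrid(np.arange(640),np.arange(480));P=e+(np.stack([u,v,np.ones_like(u)],-1)@np.linalg.inv(K).T*d[...,None])@M.T
m=(abs(P[...,2]-.056)<.004)&(np.hypot(P[...,0]-.622,P[...,1]+.021)<.015)&(d>0)
n,l,st,c=cv2.connectedComponentsWithStats(m.astype(np.uint8));i=1+st[1:,4].argmax()
px=np.argwhere(l==i)[:,::-1]
Q=np.array([ray(K,e,M,a,b,.056)[:2] for a,b in px])*1000
cc,rad=cv2.minEnclosingCircle(Q.astype(np.float32));hull=cv2.convexHull(Q.astype(np.float32))[:,0]
g=Q.mean(0)-np.array(cc);print("n",len(Q),"circle",cc,rad,"flat yaw by centroid",np.degrees(np.arctan2(-g[1],-g[0])))
L=np.linalg.norm(np.roll(hull,-1,0)-hull,axis=1)
# flat direction: minimal support from circle centre
an=np.radians(np.arange(0,360,1));sup=[(hull-cc).dot([np.cos(a),np.sin(a)]).max() for a in an];k=int(np.argmin(sup));print("flat yaw by support",k,sup[k])
E
python3 spin.py; sed 's/p,d,K,e,M=cam("wrist")/z=np.load("w6.npz");p,d,K,e,M=[z[k] for k in("p","d","K","e","M")]/' spin.py | python3 -
```

```text
16.6833 [0.68691163 0.03119514 0.14068822] yawy 131.45707052021854
n 190 circle (622.8096313476562, -22.071956634521484) 5.89699649810791 flat yaw by centroid 37.93130711234635
flat yaw by support 41 1.9826819995332787
16.7333 [0.68595781 0.0327809  0.14102024] yawy 131.53172514472777
n 215 circle (622.3070678710938, -22.032136917114258) 5.906808853149414 flat yaw by centroid 42.52038076611138
flat yaw by support 42 2.460035429736271
```

Both views agree: axis (0.6226,−0.0220), flat at ≈41.5°, and the tool yaw fits. Move above the spindle.

>>> apply_moves(
  increments=[
    [0, 0, 0, 0.028, 0.001, 0, 0],
    [0, 0, 0, 0.028, 0.001, 0, 0],
    [0, 0, 0, 0.022, 0, 0.02, 0],
    [0, 0, 0, 0.007, 0, 0.02, 0],
    [0, 0, 0, 0, 0, 0.016, 0],
  ],
)

```text
time_s: 17.15
tool_pos: [0.6182, -0.0208, 0.0859]
orientation: [-0.355, 0.935, 0.001, -0.001]
force: [-0.3, 0.6, -1.1]
finger_gap: 0.122
grasp_force: 50.0
```

>>> apply_moves(
  increments=[
    [0, 0, 0, 0, 0, 0, 0],
    [0, 0, 0, 0, 0, 0, 0],
    [0, 0, 0, 0, 0, 0, 0],
  ],
)

```text
time_s: 17.4
tool_pos: [0.6223, -0.0205, 0.0877]
orientation: [-0.356, 0.935, -0.0, 0.001]
force: [0.0, 0.5, -0.3]
finger_gap: 0.123
grasp_force: 50.0
```

```bash
cat > st.py <<'E'
from h import *
s=sense();p=np.array(s["tool_pos"]);r=R.from_quat(s["orientation"]).as_matrix();print(s["time_s"],p.round(4),np.degrees(np.arctan2(r[1,1],r[0,1])),"F",np.round(s["force"],2),"M",np.round(s["moment"],3),"left",to_tool(np.array([.6216,-.0229,.08])-p).round(4),s["finger_gap"]*94)
E
python3 st.py
```

```text
17.4 [ 0.6223 -0.0205  0.0877] 131.65569813101538 F [ 0.02  0.48 -0.31] M [ 0.056  0.007 -0.054] left [ 0.0021 -0.0013  0.0077] 11.515875090607711
```

>>> apply_moves(
  increments=[
    [0, 0, 0, 0.002, -0.0013, 0, 0],
    [0, 0, 0, 0, 0, 0.008, 0],
    [0, 0, 0, 0, 0, 0.004, 0],
    [0, 0, 0, 0, 0, 0, 0],
    [0, 0, 0, 0, 0, 0, 0],
  ],
)

```text
time_s: 17.82
tool_pos: [0.621, -0.0239, 0.0744]
orientation: [-0.355, 0.935, 0.0, -0.0]
force: [0.4, -0.2, -0.4]
finger_gap: 0.124
grasp_force: 50.0
```

```bash
python3 st.py
```

```text
17.8167 [ 0.621  -0.0239  0.0744] 131.54442956462566 F [ 0.37 -0.22 -0.36] M [0.05  0.021 0.039] left [-0.0011  0.0003 -0.0056] 11.677903592771646
```

>>> apply_moves(
  increments=[
    [0, 0, 0, -0.001, 0.0003, 0, 0],
    [0, 0, 0, 0, 0, 0.003, 0],
    [0, 0, 0, 0, 0, 0.002, 0],
    [0, 0, 0, 0, 0, 0, 0],
  ],
)

```text
time_s: 18.15
tool_pos: [0.6218, -0.023, 0.0694]
orientation: [-0.355, 0.935, 0.0, 0.0]
force: [-0.5, 0.5, -0.9]
finger_gap: 0.124
grasp_force: 50.0
```

```bash
python3 st.py
```

```text
18.15 [ 0.6218 -0.023   0.0694] 131.53992138204728 F [-0.45  0.55 -0.9 ] M [ 0.098 -0.028  0.049] left [ 0.0001  0.0002 -0.0106] 11.641727929091255
```

The underside is 4.6 mm below the spindle tip with no force, so the bore is on. Continue down.

>>> apply_moves(
  increments=[
    [0, 0, 0, 0, 0, 0.003, 0],
    [0, 0, 0, 0, 0, 0.003, 0],
    [0, 0, 0, 0, 0, 0.002, 0],
    [0, 0, 0, 0, 0, 0, 0],
  ],
)

```text
time_s: 18.48
tool_pos: [0.6218, -0.0229, 0.0613]
orientation: [-0.355, 0.935, 0.0, -0.0]
force: [1.2, 0.8, -0.9]
finger_gap: 0.123
grasp_force: 50.0
```

>>> apply_moves(
  increments=[
    [0, 0, 0, 0, 0, 0.002, 0],
    [0, 0, 0, 0, 0, 0.002, 0],
    [0, 0, 0, 0, 0, 0, 0],
    [0, 0, 0, 0, 0, 0, 0],
  ],
)

```text
time_s: 18.82
tool_pos: [0.6221, -0.0231, 0.0587]
orientation: [-0.355, 0.935, -0.0, 0.0]
force: [-0.4, 0.9, 6.0]
finger_gap: 0.124
grasp_force: 50.0
```

```bash
python3 st.py
```

```text
18.8167 [ 0.6221 -0.0231  0.0587] 131.54829852511364 F [-0.43  0.9   6.  ] M [ 0.162  0.224 -0.036] left [ 0.0002  0.0004 -0.0213] 11.64109079945809
```

Fully on at ≈0.060; spring force of 6 N felt. Press to the stop.

>>> apply_moves(
  increments=[
    [0, 0, 0, 0, 0, 0.002, 0],
    [0, 0, 0, 0, 0, 0.002, 0],
    [0, 0, 0, 0, 0, 0.001, 0],
    [0, 0, 0, 0, 0, 0, 0],
    [0, 0, 0, 0, 0, 0, 0],
  ],
  newtons=60,
)

```text
time_s: 19.23
tool_pos: [0.6221, -0.0231, 0.0545]
orientation: [-0.355, 0.935, -0.0, 0.001]
force: [-2.0, 0.6, 9.0]
finger_gap: 0.124
grasp_force: 60.0
```

>>> apply_moves(
  increments=[
    [0, 0, 0, 0, 0, 0.001, 0],
    [0, 0, 0, 0, 0, 0, 0],
    [0, 0, 0, 0, 0, 0, 0],
  ],
)

```text
time_s: 19.48
tool_pos: [0.6221, -0.0231, 0.0537]
orientation: [-0.355, 0.935, -0.0, 0.001]
force: [-1.2, 0.9, 9.7]
finger_gap: 0.121
grasp_force: 60.0
```

>>> apply_moves(
  increments=[
    [0, 0, 0, 0, 0, 0.001, 0],
    [0, 0, 0, 0, 0, 0, 0],
    [0, 0, 0, 0, 0, 0, 0],
  ],
)

```text
time_s: 19.73
tool_pos: [0.6222, -0.0231, 0.0535]
orientation: [-0.355, 0.935, -0.0, 0.001]
force: [-1.9, 1.5, 13.5]
finger_gap: 0.123
grasp_force: 60.0
```

>>> apply_moves(
  increments=[
    [0, 0, 0, 0, 0, 0.001, 0],
    [0, 0, 0, 0, 0, 0, 0],
    [0, 0, 0, 0, 0, 0, 0],
  ],
)

```text
time_s: 19.98
tool_pos: [0.6222, -0.0231, 0.0534]
orientation: [-0.355, 0.935, -0.001, 0.001]
force: [-3.5, 1.1, 18.3]
finger_gap: 0.121
grasp_force: 60.0
```

At the hard stop (position halted, force up to 18 N against 11 N spring). Numeric check of scraper and cover before handing in.

Run:
```python
from h import *
p,d,K,e,M=cam("scene")
u,v=np.meshgrid(np.arange(640),np.arange(480));P=e+(np.stack([u,v,np.ones_like(u)],-1)@np.linalg.inv(K).T*d[...,None])@M.T
hsv=cv2.cvtColor(p,cv2.COLOR_BGR2HSV)
o=(hsv[...,0]<20)&(hsv[...,1]>110)&(hsv[...,2]>60)&(P[...,0]>.36)&(P[...,0]<.52)&(P[...,1]<-.25)&(P[...,1]>-.36)
print("handle",o.sum(),np.percentile(P[o],[2,50,98],axis=0).round(4))
m=(P[...,0]>.50)&(P[...,0]<.59)&(P[...,1]<-.3)&(P[...,1]>-.36)&(hsv[...,2]>130)&(hsv[...,1]<40);print("blade",m.sum(),np.median(P[m],0))
for x in(.74,.78,.82):
    m=(abs(P[...,0]-x)<.005)&(P[...,1]>-.1)&(P[...,1]<.06)&(P[...,2]>.03);print(x,np.median(P[m][:,2]))
print(sense()["force"],sense()["tool_pos"])
```

```text
handle 370 [[ 0.3978 -0.3099  0.0026]
 [ 0.4497 -0.2872  0.017 ]
 [ 0.4983 -0.2686  0.0213]]
blade 239 [ 0.54945964 -0.31961649  0.01024386]
0.74 0.09278147700296024
0.78 0.11673916322897832
0.82 0.14094470978220563
[-4.18494409  0.39027779 17.32237094] [ 0.62222756 -0.02313227  0.05337218]
```

```bash
python3 -c "from cell import *; print(sign_off())"
```

```text
the job is handed in; nothing more can be done
None
```

I handed the job in at about 20 s: the cover is fully back on its stop, the scraper lies flat at its starting place, and the knob is fully on the spindle, still gripped and pressed to the stop at about 17 N.

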